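# Clamp the glued relay case with the crank-wound press

## Task

The relay case in the small glue press needs clamping. Fit the loose crank fully down onto the square spindle on top of the press, wind it clockwise until the pad bears snugly on the case and the crank clearly stiffens, without forcing it, then lift the crank off and lay it back flat on the desk mat, clear of the press. Work the press only through the crank, keep the case where it is, do not drop the crank, and do not disturb the other things on the desk.

Things in the scene. Friction and masses are not known exactly. Their poses are not given: they have to be found in the camera images.
- crank: Loose steel crank, 0.15 to 0.23 kg, lying flat, knob up. Origin: underside of the hub, on the axis of its socket; +x runs along the arm to the knob. Hub: square block 30 x 30 x 34 mm high, sides along x and y, with a 13.6 mm square hole right through. Arm: flat bar 20 mm wide, 10 mm thick, underside level with the hub's, to x = 98 mm.
- knob_top (a point): Centre of the top of the crank's round knob, 75 mm from the hub axis and 50 mm above the crank's underside. The knob is 18 mm thick, reaches from 12 to 50 mm above the crank's underside and spins freely on its upright pin.
- press: Small steel glue press standing fixed on the desk. Origin: centre of the underside of its base. Base 130 (x) x 160 (y) x 14 mm; two columns at y = +-64 mm; crosshead 36 x 156 mm with its top at 126 mm. In the middle a collar 34 mm across ends at 138 mm, out of which the square spindle end rises.
- spindle_seat (a point): Centre of the collar's top face, on the vertical spindle axis, 138 mm above the mat: the crank's underside rests here when fully home. The spindle end above it is a 12 mm square 19 mm high, with a round tapered nose 6 mm long (12 to 8 mm across) on top. This point does not turn with it.
- press_pad: Spring-backed rubber pad, 44 x 40 x 8 mm, under the sliding platen of the press; origin: centre of its underside. It yields about 1 mm per 15 N against the platen. Snug is a press of about 22 to 75 N on the case.
- relay_case: Grey relay case, 84 x 56 x 30 mm, loose, lying on the base of the press under the pad; origin: centre of its underside.
- glue_bottle: Bystander: glue bottle 23 x 23 x 90 mm, loose, upright; origin at the centre of its underside.
- flush_cutters: Bystander: flush cutters 129 x 43 x 10 mm, loose, lying flat; origin at the centre of the underside.
- hut_1: Bystander: grey model hut 39 x 39 x 58 mm, loose; origin at the centre of its underside.
- spindle_top (a point): Tip of the spindle, on its axis, 25 mm above the seat. The angle at which the square stands is not measured and differs each time (it repeats every quarter turn): find it by feel or sight. This point does not turn. The stiff spindle stays where it is left (with the crank let go, the load eases to about 30 N at most); a light rub of the crank on its tip does not turn it.
- platen: Aluminium sliding plate 50 x 146 x 12 mm of the press, origin at its underside. The spindle, turned clockwise seen from above, lowers it about 40 mm a turn; in all 0.4 to 1 turn is needed. Tangential force at the knob: up to 3 N while running free; snug at 4 to 7 N; above about 9 N the case is overloaded.

How it is judged:
On the way, in this order (a step that is already met when the one before it is completed fails the run):
1. the crank is fully home on the spindle: its underside within 4 mm of the seat, centred within 4 mm, level (horizontal distance between crank and spindle_seat below 0.004 m and z of crank in the frame of spindle_seat between -0.003 and 0.004 m and angle between crank's own z axis and vertical below 0.12 rad), for 0.1 s.
2. with the crank still on the spindle, the pad presses the case with at least 22 N (contact force between press_pad and relay_case above 22 N and horizontal distance between crank and spindle_seat below 0.005 m and z of crank in the frame of spindle_seat below 0.012 m), for 0.1 s.
At the end, for the whole second after the job is handed in: The pad still presses the relay case on the press base with more than 15 N, and the crank lies flat and still on the mat (underside within 6 mm of it, tilt under 0.08 rad), its hub more than 120 mm from the centre of the press (contact force between press_pad and relay_case above 15 N and height (world z) of crank below 0.006 m and angle between crank's own z axis and vertical below 0.08 rad and horizontal distance between crank and press above 0.12 m and linear speed of crank below 0.02 m/s and z of relay_case in the frame of press below 0.018 m); the robot touches nothing.
It fails at once if the case is overloaded: the pad presses it with more than 105 N (contact force between press_pad and relay_case above 105 N).
It fails at once if the gripper touches the press with more than 5 N (contact force between the fingers and press above 5 N).
It fails at once if the relay case shifts more than 15 mm (distance of relay_case from where it was at the start of the episode above 0.015 m).
It fails at once if the crank is dropped or flung (faster than 0.9 m/s) (linear speed of crank above 0.9 m/s).
It fails at once if a bystander is moved more than 30 mm (distance of any of glue_bottle, flush_cutters, hut_1 from where it was at the start of the episode above 0.03 m).
It also fails if it takes over 72 s, if anything falls off the work surface, if the arm or the gripper's body presses on something with over 40 N, if the wrist force passes 120 N, or if a joint passes its speed limit or range.

## Robot

A 7-joint arm with a two-finger parallel gripper is mounted at the origin on a cart in front of the work surface, level with it; the furniture and walls round the work are solid. World frame = base frame: x ahead of the robot, y to its left, z up, the work surface at z = 0. Lengths are in m, angles in rad, forces in N, time in s.
With the tool pointing down it reaches from about 0.425 to 0.925 m from the base axis. Payload 6.8 kg.
Tool frame: the origin (TCP) lies at the very end of the fingers, on their centre line; the grasp point (between the pads) lies 19 mm behind it (r.tcp_to_grasp is the distance from the TCP to the grasp point, in m); z points along the fingers, y is the line along which they close (so a half turn about z gives the same grasp; the last joint's range is limited). The gripper opens to 85 mm and grips with 20 to 120 N. Pads are 22 mm wide; open, the fingers measure 114 mm over their backs; the gripper's body (76 mm by 85 mm) begins 54 mm behind the grasp point. The pads swing forward as they close: fully open they stand 13 mm farther back than shut.
Start: joints at [-0.108, 0.477, 0.022, 1.555, -0.011, 1.109, -0.083], TCP at [0.675, 0, 0.231] pointing down, gripper open.
Joint ranges: [-2.96, 2.96], [-0.34, 2.1], [-1.41, 1.46], [0.24, 2.44], [-1.37, 4.51], [0.17, 1.92], [-2.96, 2.96]. Speed limits (rad/s): [2.39, 2.39, 3.14, 3.14, 3.14, 3.14, 3.14].

## Interface

Orientations are given as a rotation vector (axis times angle).
In Python, from bench import r gives the robot as it stands.
- The arm moves only by the tool step_arm, never from a script. Its argument "moves" is a list of rows, each a list of 7 numbers: the shift along the tool's x, y, z in mm, then the turn, a rotation vector about the tool's x, y, z in rad, then the finger opening in mm, from 0 to 85.4. A call has 1 to 8 rows; each row is the pose to reach, as a shift and turn from the pose commanded when the call began, along the tool's axes at that moment; what a row does not reach only later rows make up. A row lasts 1/10 s, in which the tool goes at most 50 mm and 8.59 degrees, less where a joint would pass 70% of its speed; a pose out of reach is approached as far as the arm can. A call with a gripper value outside its range is refused whole. The fingers move at their own pace and stop on an object; "grip_force" is the grip in N (left out, the last holds). Time passes only in rows, so rows that repeat a pose let the fingers close. It gives the time, the measured TCP pose, the force, the opening and the grip force at its end, in the units of the state.
- r.get_obs(): the state, without advancing time (a new reading comes with each control period).
- r.grab_frame(name): name is "scene" or "top"; returns a dict with "image" (384x512x3 uint8, red, green, blue), "depth" (384x512 float32, m along the optical axis (not along the pixel's ray), 0 where there is no reading), "mtx" (3x3 intrinsics, pixels), "rvec" (rotation vector, rad) and "tvec" (3), from world to camera coordinates, as OpenCV has them. Camera axes: x right, y down, z forward; pixel columns grow to the right and rows downward; lengths in m; the calibration is good to about 2 mm. A picture is of the moment at which its call begins.
- r.hand_in(): hands the job in; it is judged then, once.
The state is a dict: "clock": time; "joints": joint angles; "qvel": joint speeds; "tau": joint torques, N m; "tcp_pos": TCP position; "orientation": TCP orientation; "contact_force": force on the tool from outside, world axes, zero at the start; "moment": the same for the moment, N m; "grip_width": finger opening in m; "gripper_force": force on a finger pad.
Only numpy, scipy, OpenCV 4.12 (cv2) and the standard library are available. Lean on these libraries where they do the work, as an engineer would, in place of code of your own. Each camera call takes 0.05 s, during which the arm holds its last target. There are 200 camera calls.

## Working session

There is one attempt and no reset: what is moved stays moved. The work goes in short steps, Python scripts to look and compute and a tool call to move; the robot and the scene stay as the last step left them, time stands still between calls to the robot, and variables do not carry over. Pictures are saved under pics/ and viewed, at most 10 in all, crops included, and the job is handed in when it is done.

Besides the shell and the picture viewer there is one more tool, called after "Emit:" as a command line: name --pt "numbers of a row" for each row, then --argument value for the rest. step_arm: Moves the arm, as the interface text tells. Its arguments: {"type":"object","properties":{"moves":{"type":"array","items":{"type":"array","items":{"type":"number"}}},"grip_force":{"type":"number"}},"required":["moves"]}

```bash
mkdir -p pics
cat > h.py <<'E'
import numpy as np,cv2
from bench import r
def grab(n):
    f=r.grab_frame(n);R=cv2.Rodrigues(np.array(f['rvec'],float))[0];t=np.array(f['tvec'],float).ravel()
    f['R']=R;f['t']=t;f['K']=np.array(f['mtx']);return f
def ray(f,u,v,z):
    d=f['R'].T@np.linalg.solve(f['K'],[u,v,1.]);c=-f['R'].T@f['t'];return c+d*(z-c[2])/d[2]
def cloud(f):
    D=f['depth'];v,u=np.mgrid[:D.shape[0],:D.shape[1]]
    p=np.stack([u*D,v*D,D],-1)@np.linalg.inv(f['K']).T
    return (p-f['t'])@f['R']
def proj(f,p):
    q=f['K']@(f['R']@np.array(p)+f['t']);return q[:2]/q[2]
def save(f,n): cv2.imwrite('pics/'+n,f['image'][:,:,::-1])
E
python3 - <<'E'
from h import *
o=r.get_obs();print(o)
for n in('scene','top'):
    f=grab(n);save(f,n+'0.png');np.savez(n+'0.npz',**f);print(n,-f['R'].T@f['t'],f['K'][0,0],f['R'][2])
E
```

```text
{'clock': 0.0, 'joints': array([-0.10812422,  0.4777827 ,  0.02233229,  1.55642244, -0.01149334,
        1.10927093, -0.08310854]), 'qvel': array([ 0.00127057, -0.00062894,  0.00108051, -0.00018436,  0.00142238,
        0.00210967,  0.00048494]), 'tau': array([-5.45967814e-04, -5.96443820e+01,  1.60769675e+00, -2.81194621e+01,
        1.24063640e-02,  9.39900521e-03,  2.20753498e-05]), 'tcp_pos': array([6.74432991e-01, 6.40356768e-06, 2.30349471e-01]), 'orientation': array([-2.22057942e+00, -2.22068415e+00,  2.08996740e-03]), 'contact_force': array([0.3565516 , 0.38289409, 0.20075942]), 'moment': array([0.04526044, 0.01611399, 0.02912545]), 'gripper_force': 0.0, 'grip_width': 0.0851302776295958}
scene [-5.21952075e-04  5.27819692e-01  7.00908600e-01] 384.8007837267655 [ 0.60094461 -0.41735382 -0.68167541]
top [0.29358181 0.16598722 1.27891236] 438.3975267779239 [ 0.19090027  0.00425461 -0.98160022]
```

View pics/scene0.png

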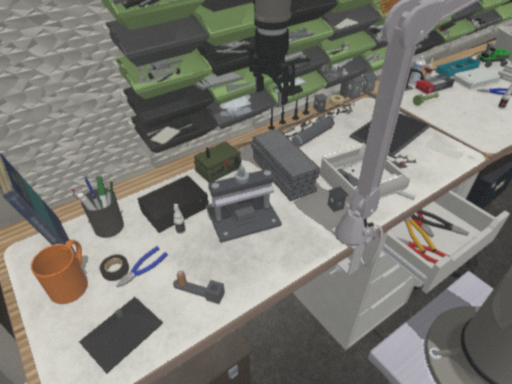

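View pics/top0.png

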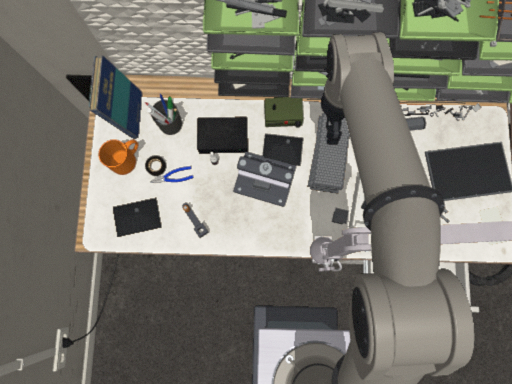

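The scene view shows the crank with its knob at about (182,280) and hub at (215,292), and the press at about (243,205). The top view has the crank hub at about (202,229), the knob at (186,207) and the press spindle at about (265,167).

Run:
```python
from h import *
S=dict(np.load('scene0.npz'));T=dict(np.load('top0.npz'))
a=cv2.resize(T['image'][140:250,140:300],None,fx=5,fy=5,interpolation=cv2.INTER_CUBIC)
b=cv2.resize(S['image'][155:310,160:300],None,fx=3.5,fy=3.5,interpolation=cv2.INTER_CUBIC)
cv2.imwrite('pics/t1.png',a[:,:,::-1]);cv2.imwrite('pics/s1.png',b[:,:,::-1])
P=np.concatenate([cloud(f)[f['depth']>0] for f in (T,)]);Q=cloud(S)[S['depth']>0]
for nm,c in(('T',P),('S',Q)):
    m=(c[:,2]>.006)&(c[:,2]<.06)
    # crank region guess
    g=ray(T,200,222,0.02);mm=m&(np.hypot(c[:,0]-g[0],c[:,1]-g[1])<.1)
    k=c[mm]
    for lo,hi in((.006,.016),(.028,.038),(.044,.055)):
        q=k[(k[:,2]>lo)&(k[:,2]<hi)]
        if len(q):print(nm,lo,len(q),q.mean(0).round(4),q.min(0).round(3),q.max(0).round(3))
    s=ray(T,265,168,.15);mm=np.hypot(c[:,0]-s[0],c[:,1]-s[1])<.12
    k=c[mm]
    for lo,hi in((.119,.131),(.133,.143),(.150,.17)):
        q=k[(k[:,2]>lo)&(k[:,2]<hi)]
        if len(q):
            print(nm,'press',lo,len(q),q.mean(0).round(4),q.min(0).round(3),q.max(0).round(3))
            if lo==.119: print(cv2.minAreaRect(q[:,:2].astype(np.float32)*1000))
```

```text
T 0.006 173 [0.4572 0.3536 0.0096] [0.357 0.243 0.006] [0.542 0.411 0.016]
T 0.028 99 [0.4257 0.336  0.0336] [0.403 0.314 0.029] [0.485 0.378 0.038]
T 0.044 25 [0.4817 0.3771 0.0498] [0.475 0.37  0.045] [0.488 0.384 0.054]
T press 0.119 617 [0.5797 0.1537 0.1255] [0.546 0.075 0.119] [0.616 0.231 0.131]
((580.8870239257812, 153.795654296875), (155.68687438964844, 37.7352294921875), 75.24686431884766)
T press 0.133 92 [0.5804 0.153  0.1381] [0.566 0.103 0.133] [0.598 0.168 0.142]
T press 0.15 22 [0.5798 0.1538 0.1605] [0.574 0.147 0.152] [0.585 0.16  0.167]
S 0.006 304 [0.4526 0.3609 0.0098] [0.399 0.312 0.006] [0.501 0.393 0.016]
S 0.028 210 [0.4254 0.3399 0.033 ] [0.399 0.313 0.028] [0.483 0.386 0.038]
S 0.044 42 [0.4781 0.3778 0.049 ] [0.471 0.37  0.045] [0.487 0.385 0.054]
S press 0.119 639 [0.575  0.1587 0.1247] [0.542 0.078 0.119] [0.614 0.232 0.131]
((578.4610595703125, 154.37115478515625), (154.756103515625, 38.114315032958984), 74.98562622070312)
S press 0.133 99 [0.5743 0.1562 0.137 ] [0.562 0.136 0.133] [0.594 0.171 0.143]
S press 0.15 37 [0.5765 0.1549 0.1569] [0.571 0.147 0.15 ] [0.583 0.161 0.163]
```

View pics/t1.png

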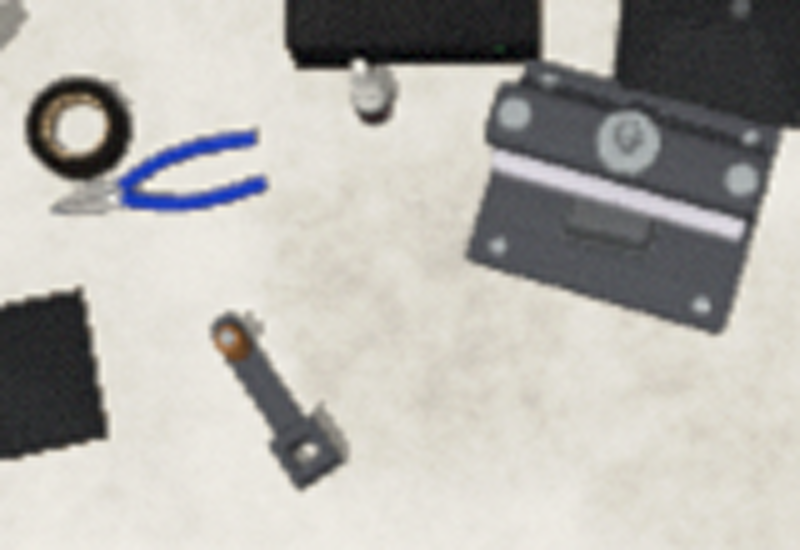

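View pics/s1.png

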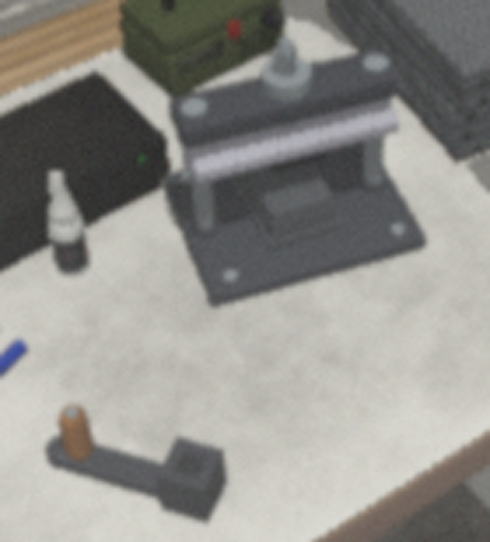

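Run:
```python
from h import *
for n in('scene','top'):
    f=dict(np.load(n+'0.npz'));c=cloud(f);D=f['depth']
    near=(D>0)&(np.hypot(c[...,0]-.445,c[...,1]-.35)<.085)
    # dark/steel pixels of hub top
    h=near&(c[...,2]>.030)&(c[...,2]<.038)&(np.hypot(c[...,0]-.423,c[...,1]-.333)<.03)
    q=c[h];k=c[near&(c[...,2]>.046)&(c[...,2]<.053)]
    rc=cv2.minAreaRect((q[:,:2]*1000).astype(np.float32))
    print(n,'hub',rc,q[:,2].mean(),'knob',k.mean(0),len(k))
    # arm: fit line
    a=c[near&(c[...,2]>.006)&(c[...,2]<.013)]
    d=np.array([.05,.04]);
    a=a[np.abs(np.cross(a[:,:2]-[.4225,.332],d/np.linalg.norm(d)))<.02]
    l=cv2.fitLine((a[:,:2]*1000).astype(np.float32),cv2.DIST_HUBER,0,.01,.01).ravel()
    print('arm',l,np.degrees(np.arctan2(l[1],l[0])))
    # silhouettes by colour, hub-top edge ray
    g=cv2.cvtColor(f['image'],cv2.COLOR_RGB2HSV)
    o=near&(g[...,1]>110)&(g[...,0]<20);v,u=np.nonzero(o)
    print('knobpix',u.mean(),v.mean(),len(u),ray(f,u.mean(),v.mean(),.032))
    dk=((g[...,2]<130)).astype(np.uint8)
    n_,lab,st,ce=cv2.connectedComponentsWithStats(dk)
    uv=proj(f,[.4225,.332,.034]).astype(int);L=lab[uv[1]-3:uv[1]+4,uv[0]-3:uv[0]+4].max();print('dark comp',st[L])
```

```text
scene hub ((418.8668518066406, 333.51239013671875), (30.68132781982422, 30.79676628112793), 34.52086639404297) 0.0334003511219346 knob [0.47826766 0.37798555 0.04918202] 38
arm [  0.84564996   0.5337379  458.16702    365.90955   ] 32.258358
knobpix nan nan 0 [nan nan nan]
dark comp [173 275  52  29 659]
top hub ((422.2997741699219, 333.2173767089844), (30.500015258789062, 29.617576599121094), 37.22281265258789) 0.03392995435979879 knob [0.48151441 0.37734369 0.04950948] 21
arm [  0.8521182   0.5233494 461.97537   360.19818  ] 31.55719
knobpix 186.9047619047619 208.38095238095238 21 [0.48169869 0.37513832 0.032     ]
dark comp [183 203  26  35 265]<stdin>:13: DeprecationWarning: Arrays of 2-dimensional vectors are deprecated. Use arrays of 3-dimensional vectors instead. (deprecated in NumPy 2.0)
<stdin>:19: RuntimeWarning: Mean of empty slice.
  ret = ret.dtype.type(ret / rcount)
```

Emit:
step_arm --pt "333 -254 0 0 0 -1.1 85" --pt "333 -254 0 0 0 -1.1 85" --pt "333 -254 0 0 0 -1.1 85" --pt "333 -254 0 0 0 -1.1 85" --pt "333 -254 0 0 0 -1.1 85" --pt "333 -254 0 0 0 -1.1 85" --pt "333 -254 0 0 0 -1.1 85" --pt "333 -254 0 0 0 -1.1 85" --grip_force 40

```text
clock: 0.9
tcp_pos: [0.4309, 0.3191, 0.2312]
orientation: [-0.726, -3.057, 0.0]
contact_force: [0.3, 1.0, -0.9]
grip_width: 0.0848
gripper_force: 0.0
```

Emit:
step_arm --pt "0 0 60 0 0 -1.113 85" --pt "0 0 120 0 0 -1.113 85" --pt "0 0 120 0 0 -1.113 85" --pt "0 0 120 0 0 -1.113 85" --pt "0 0 120 0 0 -1.113 85" --pt "0 0 120 0 0 -1.113 85" --pt "0 0 120 0 0 -1.113 85" --pt "0 0 120 0 0 -1.113 85"

```text
clock: 1.7
tcp_pos: [0.4323, 0.3177, 0.1109]
orientation: [0.998, -2.978, 0.0]
contact_force: [0.6, -1.2, 0.6]
grip_width: 0.0848
gripper_force: 0.0
```

```bash
cat > st.py <<'E'
from h import *
o=r.get_obs();R=cv2.Rodrigues(np.array(o['orientation']))[0]
print('t',round(o['clock'],2),'tcp',o['tcp_pos'].round(4),'az y',np.degrees(np.arctan2(R[1,1],R[0,1])).round(1),'tilt',R[:2,2].round(4),'q',o['joints'].round(2),'F',o['contact_force'].round(2),'M',o['moment'].round(3),'w',round(o['grip_width'],4),round(float(o['gripper_force']),1))
E
python3 st.py
```

```text
t 1.7 tcp [0.4323 0.3177 0.1109] az y 127.1 tilt [-0.0008 -0.0004] q [-0.3   0.46 -0.56  1.96  0.33  0.81  1.17] F [ 0.57 -1.2   0.56] M [-0.019 -0.036  0.015] w 0.0848 0.0
```

Emit:
step_arm --pt "0 19.4 0 0 0 0 85" --pt "0 19.4 40 0 0 0 85" --pt "0 19.4 80 0 0 0 85" --pt "0 19.4 95 0 0 0 85" --pt "0 19.4 95 0 0 0 85" --pt "0 19.4 95 0 0 0 85"

```text
clock: 2.3
tcp_pos: [0.4212, 0.3341, 0.0171]
orientation: [-0.991, 2.98, 0.001]
contact_force: [0.1, 0.8, -0.1]
grip_width: 0.0849
gripper_force: 0.0
```

```bash
python3 st.py
python3 - <<'E'
from h import *
for n in('scene','top'):
    f=grab(n);u,v=proj(f,[.43,.34,.03]).astype(int);a=f['image'][max(v-45,0):v+45,max(u-60,0):u+60]
    if n=='scene':A=cv2.resize(a,(480,360))
    else:B=cv2.resize(a,(480,360))
cv2.imwrite('pics/g1.png',cv2.resize(np.hstack([A,B])[:,:,::-1],(800,300)))
E
```

```text
t 2.3 tcp [0.4212 0.3341 0.0171] az y 126.8 tilt [0.0004 0.0006] q [-0.41  0.6  -0.48  2.01  0.46  0.63  1.02] F [ 0.06  0.78 -0.13] M [-0.009 -0.061 -0.065] w 0.0849 0.0
```

View pics/g1.png

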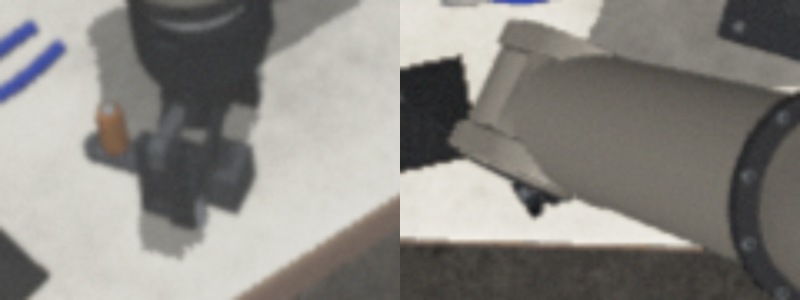

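Run:
```python
from h import *
f=dict(np.load('scene0.npz'))
u,v=proj(f,[.43,.34,.03]).astype(int)
a=np.radians(126.8);y=np.array([np.cos(a),np.sin(a),0])
for nm,p in(('hubtop',[.4208,.3333,.034]),('fing pad tip',np.array([.4212,.3341,.022])+y*.0425),('fing back tip',np.array([.4212,.3341,.022])+y*.057),('other',np.array([.4212,.3341,.022])-y*.0425)):
    q=proj(f,p);print(nm,(q[0]-u+60)/120*400,(q[1]-v+45)/90*300)
```

```text
hubtop 218.28991968924666 154.21737436652543
fing pad tip 191.71113620573948 223.35997483189487
fing back tip 182.144903762061 244.1039807766962
other 243.10312339549282 111.9184335505247
```

The crop shows the near finger tip at about (190,220), which is where the projection puts it, and the hub between the fingers. I'll lower and grip.

Emit:
step_arm --pt "0 0 11 0 0 0 85" --pt "0 0 11 0 0 0 60" --pt "0 0 11 0 0 0 40" --pt "0 0 11 0 0 0 24" --pt "0 0 11 0 0 0 24" --pt "0 0 11 0 0 0 24" --pt "0 0 11 0 0 0 24" --pt "0 0 11 0 0 0 24" --grip_force 60

```text
clock: 3.2
tcp_pos: [0.4211, 0.3338, 0.0057]
orientation: [-0.991, 2.98, 0.0]
contact_force: [-0.5, -0.1, 5.9]
grip_width: 0.0293
gripper_force: 59.8
```

```bash
python3 st.py
```

```text
t 3.2 tcp [0.4211 0.3338 0.0057] az y 126.8 tilt [0.0006 0.0004] q [-0.42  0.62 -0.46  2.01  0.47  0.61  1.01] F [-0.47 -0.14  5.88] M [-0.143  0.067 -0.044] w 0.0293 59.8
```

Emit:
step_arm --pt "0 0 -20 0 0 0 24" --pt "0 0 -60 0 0 0 24" --pt "0 0 -105 0 0 0 24" --pt "0 0 -150 0 0 0 24" --pt "0 0 -190 0 0 0 24" --pt "0 0 -194 0 0 0 24"

```text
clock: 3.8
tcp_pos: [0.4226, 0.3357, 0.2042]
orientation: [-0.989, 2.974, 0.004]
contact_force: [1.1, 1.7, -2.2]
grip_width: 0.0292
gripper_force: 59.5
```

Emit:
step_arm --pt "-2 -20 0 0 0 0 24" --pt "-5 -60 0 0 0 0 24" --pt "-8 -105 0 0 0 0 24" --pt "-12 -150 0 0 0 0 24" --pt "-15 -190 0 0 0 0 24" --pt "-17 -220 0 0 0 0 24" --pt "-19 -237 0 0 0 0 24" --pt "-19 -237 0 0 0 0 24"

```text
clock: 4.6
tcp_pos: [0.5788, 0.1526, 0.1978]
orientation: [0.985, -2.981, 0.001]
contact_force: [-0.4, 1.0, -2.0]
grip_width: 0.0289
gripper_force: 59.5
```

```bash
python3 st.py
python3 - <<'E'
from h import *
for n in('scene','top'):
    f=grab(n);np.savez(n+'2.npz',**f);u,v=proj(f,[.578,.1545,.17]).astype(int);a=f['image'][max(v-45,0):v+45,max(u-60,0):u+60]
    if n=='scene':A=cv2.resize(a,(480,360))
    else:B=cv2.resize(a,(480,360))
    c=cloud(f)[f['depth']>0];k=c[(np.hypot(c[:,0]-.64,c[:,1]-.2)<.1)&(c[:,2]>.238)&(c[:,2]<.255)];print(n,len(k),k.mean(0))
cv2.imwrite('pics/g2.png',cv2.resize(np.hstack([A,B])[:,:,::-1],(800,300)))
E
```

```text
t 4.6 tcp [0.5788 0.1526 0.1978] az y 126.6 tilt [-0.0015 -0.0012] q [ 0.03  0.44 -0.52  1.75  0.25  1.02  1.63] F [-0.45  0.97 -1.97] M [0.006 0.05  0.053] w 0.0289 59.5
scene 131 [0.57596689 0.17043131 0.24763073]
top 33 [0.56020906 0.17869002 0.25041566]
```

View pics/g2.png

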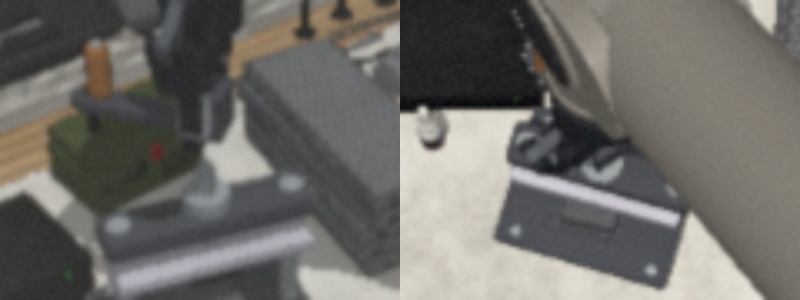

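The scene crop shows the crank held level, with its knob at about (95,45) and the hub just above the spindle nose at about (207,175). I'll use the knob to find how far the crank is off along the arm.

Run:
```python
from h import *
f=dict(np.load('scene2.npz'));c=cloud(f);D=f['depth'];g=cv2.cvtColor(f['image'],cv2.COLOR_RGB2HSV)
u0,v0=proj(f,[.638,.199,.23]).astype(int)
m=np.zeros(D.shape,bool);m[v0-25:v0+25,u0-25:u0+25]=1
o=m&(D>0)&(g[...,1]>100)&(g[...,0]<20)&(c[...,2]>.19)&(np.hypot(c[...,0]-.64,c[...,1]-.2)<.05)
q=c[o];print(len(q),q.mean(0),q.max(0),q.min(0))
t=m&(c[...,2]>.2375)&(np.hypot(c[...,0]-.64,c[...,1]-.2)<.02);print('top',t.sum(),c[t].mean(0),c[t].min(0),c[t].max(0))
z=c[t][:,2].mean();a=np.radians(36.6)
print('hub from knob',c[t].mean(0)[:2]-.075*np.array([np.cos(a),np.sin(a)]))
f0=dict(np.load('scene0.npz'));c0=cloud(f0);k=(np.hypot(c0[...,0]-.48,c0[...,1]-.377)<.02)&(c0[...,2]>.0455);print('before knob',c0[k].mean(0), 'hub',c0[k].mean(0)[:2]-.075*np.array([np.cos(a),np.sin(a)]))
```

```text
91 [0.63210244 0.19926248 0.22529887] [0.6418529  0.20529739 0.2422752 ] [0.62765678 0.19226926 0.20599934]
top 26 [0.63584565 0.19751568 0.24087142] [0.6307663  0.1902907  0.23756961] [0.64161065 0.20345997 0.24473936]
hub from knob [0.57563434 0.15279881]
before knob [0.47822033 0.37782362 0.04920786] hub [0.41800902 0.33310675]
```

Emit:
step_arm --pt "-2 0 12 0 0 0 24" --pt "-2 0 24 0 0 0 24" --pt "-2 0 27 0 0 0 24" --pt "-2 0 29 0 0 0 24" --pt "-2 0 31 0 0 0 24" --pt "-2 0 32 0 0 0 24" --pt "-2 0 33 0 0 0 24" --pt "-2 0 33 0 0 0 24"

```text
clock: 5.5
tcp_pos: [0.5797, 0.1563, 0.1664]
orientation: [-0.991, 2.981, -0.0]
contact_force: [-0.6, 0.4, -1.2]
grip_width: 0.0293
gripper_force: 59.5
```

```bash
python3 st.py
```

```text
t 5.5 tcp [0.5797 0.1563 0.1664] az y 126.8 tilt [0.0002 0.    ] q [ 0.02  0.47 -0.51  1.78  0.27  0.96  1.61] F [-0.63  0.38 -1.24] M [-0.085  0.026  0.011] w 0.0293 59.5
```

Emit:
step_arm --pt "1 -2.4 0 0 0 0 24" --pt "1 -2.4 0 0 0 0 24" --pt "1 -2.4 1 0 0 0 24" --pt "1 -2.4 2 0 0 0 24" --pt "1 -2.4 3 0 0 0 24" --pt "1 -2.4 4 0 0 0 24" --pt "1 -2.4 4 0 0 0 24"

```text
clock: 6.2
tcp_pos: [0.5801, 0.1538, 0.1621]
orientation: [0.991, -2.981, -0.0]
contact_force: [0.2, -0.3, -0.9]
grip_width: 0.0289
gripper_force: 59.5
```

```bash
python3 st.py
```

```text
t 6.2 tcp [0.5801 0.1538 0.1621] az y 126.8 tilt [-0.0004 -0.    ] q [ 0.02  0.48 -0.51  1.78  0.28  0.96  1.61] F [ 0.18 -0.29 -0.94] M [-0.026  0.053  0.03 ] w 0.0289 59.5
```

Emit:
step_arm --pt "0 0 0.7 0 0 0 24" --pt "0 0 1.4 0 0 0 24" --pt "0 0 2 0 0 0 24" --pt "0 0 2 0 0 0 24"

```text
clock: 6.6
tcp_pos: [0.5802, 0.1538, 0.1602]
orientation: [0.991, -2.981, 0.0]
contact_force: [-0.8, 0.2, -1.4]
grip_width: 0.0292
gripper_force: 59.5
```

```bash
python3 st.py
```

```text
t 6.6 tcp [0.5802 0.1538 0.1602] az y 126.8 tilt [-0.0001 -0.0001] q [ 0.02  0.48 -0.51  1.78  0.28  0.95  1.61] F [-0.78  0.22 -1.4 ] M [-0.009  0.043 -0.023] w 0.0292 59.5
```

Emit:
step_arm --pt "0 0 0.7 0 0 0 24" --pt "0 0 1.4 0 0 0 24" --pt "0 0 2 0 0 0 24" --pt "0 0 2 0 0 0 24"

```text
clock: 7.0
tcp_pos: [0.5802, 0.1538, 0.1582]
orientation: [0.991, -2.981, -0.0]
contact_force: [0.0, 0.7, -2.0]
grip_width: 0.0292
gripper_force: 59.5
```

```bash
python3 st.py
python3 - <<'E'
from h import *
f=grab('scene');u,v=proj(f,[.578,.1545,.15]).astype(int);a=f['image'][v-40:v+35,u-50:u+50]
cv2.imwrite('pics/g3.png',cv2.resize(a,(800,600),interpolation=cv2.INTER_CUBIC)[:,:,::-1])
E
```

```text
t 7.0 tcp [0.5802 0.1538 0.1582] az y 126.8 tilt [-0.0002 -0.    ] q [ 0.02  0.48 -0.51  1.78  0.28  0.95  1.61] F [ 0.01  0.74 -2.  ] M [-0.024  0.019  0.014] w 0.0292 59.5
```

View pics/g3.png

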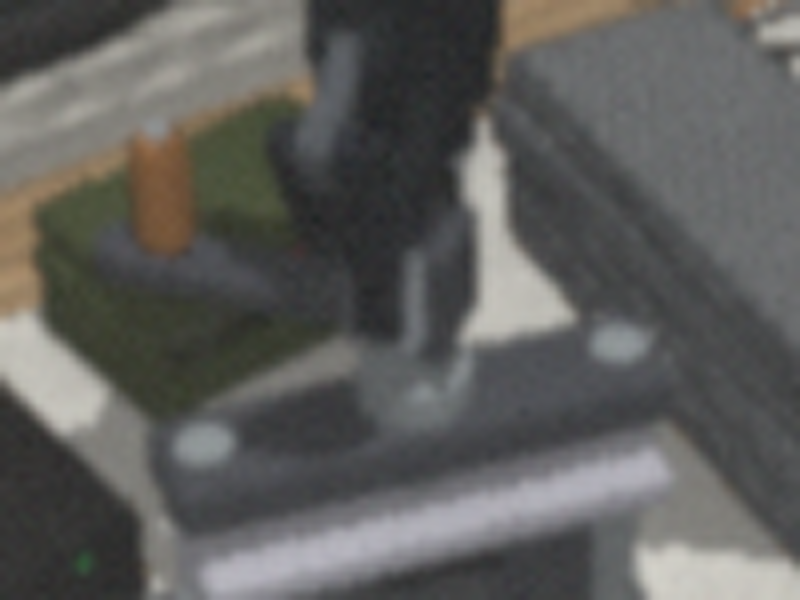

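The crop shows the hub in line with the collar at about (415,390) and no contact yet, so I keep lowering in small steps.

Emit:
step_arm --pt "0 0 1 0 0 0 24" --pt "0 0 2 0 0 0 24" --pt "0 0 3 0 0 0 24" --pt "0 0 3 0 0 0 24"

```text
clock: 7.45
tcp_pos: [0.5801, 0.1538, 0.1551]
orientation: [0.991, -2.981, -0.0]
contact_force: [0.7, -0.4, -1.4]
grip_width: 0.0289
gripper_force: 59.5
```

```bash
python3 st.py
```

```text
t 7.45 tcp [0.5801 0.1538 0.1551] az y 126.8 tilt [-0.0004 -0.0001] q [ 0.02  0.49 -0.5   1.78  0.28  0.94  1.61] F [ 0.69 -0.43 -1.38] M [-0.03   0.029  0.015] w 0.0289 59.5
```

Emit:
step_arm --pt "0 0 2 0 0 0 24" --pt "0 0 4 0 0 0 24" --pt "0 0 6 0 0 0 24" --pt "0 0 7 0 0 0 24" --pt "0 0 8 0 0 0 24" --pt "0 0 9 0 0 0 24" --pt "0 0 9 0 0 0 24"

```text
clock: 8.15
tcp_pos: [0.5802, 0.1539, 0.1462]
orientation: [0.992, -2.981, -0.0]
contact_force: [0.3, -0.3, -1.2]
grip_width: 0.0293
gripper_force: 59.5
```

```bash
python3 st.py
```

```text
t 8.15 tcp [0.5802 0.1539 0.1462] az y 126.8 tilt [-0.0001 -0.    ] q [ 0.02  0.5  -0.5   1.79  0.29  0.93  1.6 ] F [ 0.26 -0.3  -1.16] M [-0.007  0.077  0.015] w 0.0293 59.5
```

Emit:
step_arm --pt "0 0 0.5 0 0 0 24" --pt "0 0 1 0 0 0 24" --pt "0 0 1.4 0 0 0 24" --pt "0 0 1.4 0 0 0 24"

```text
clock: 8.55
tcp_pos: [0.5802, 0.1538, 0.1449]
orientation: [0.991, -2.981, 0.0]
contact_force: [0.3, 0.7, -1.0]
grip_width: 0.0291
gripper_force: 59.5
```

```bash
python3 st.py
```

```text
t 8.55 tcp [0.5802 0.1538 0.1449] az y 126.8 tilt [-0. -0.] q [ 0.02  0.5  -0.5   1.79  0.29  0.93  1.6 ] F [ 0.31  0.73 -1.  ] M [-0.028 -0.012 -0.017] w 0.0291 59.5
```

Emit:
step_arm --pt "0 0 0.4 0 0 0 24" --pt "0 0 0.7 0 0 0 24" --pt "0 0 0.7 0 0 0.05 24" --pt "0 0 0.7 0 0 0.12 24" --pt "0 0 0.7 0 0 0.2 24" --pt "0 0 0.7 0 0 0.3 24" --pt "0 0 0.7 0 0 0.4 24"

```text
clock: 9.25
tcp_pos: [0.5805, 0.1538, 0.1442]
orientation: [-0.374, 3.119, -0.0]
contact_force: [0.9, -0.5, -2.3]
grip_width: 0.0291
gripper_force: 59.3
```

```bash
python3 st.py
```

```text
t 9.25 tcp [0.5805 0.1538 0.1442] az y 103.7 tilt [ 0.0005 -0.    ] q [-0.05  0.48 -0.41  1.8   0.24  0.91  1.24] F [ 0.85 -0.54 -2.3 ] M [-0.052 -0.142  0.228] w 0.0291 59.3
```

Emit:
step_arm --pt "0 0 0 0 0 0.1 24" --pt "0 0 0 0 0 0.2 24" --pt "0 0 0 0 0 0.3 24" --pt "0 0 0 0 0 0.4 24" --pt "0 0 0 0 0 0.5 24" --pt "0 0 0 0 0 0.6 24" --pt "0 0 0 0 0 0.7 24" --pt "0 0 0 0 0 0.8 24"

```text
clock: 10.05
tcp_pos: [0.5803, 0.1527, 0.1442]
orientation: [0.871, 3.018, -0.002]
contact_force: [0.2, -2.3, -0.5]
grip_width: 0.0289
gripper_force: 59.5
```

```bash
python3 st.py
```

```text
t 10.05 tcp [0.5803 0.1527 0.1442] az y 57.8 tilt [-0.0001 -0.0015] q [-0.19  0.46 -0.23  1.81  0.13  0.89  0.53] F [ 0.19 -2.32 -0.52] M [-0.63   0.105  0.177] w 0.0289 59.5
```

Emit:
step_arm --pt "0 0 0 0 0 0.1 24" --pt "0 0 0 0 0 0.2 24" --pt "0 0 0 0 0 0.3 24" --pt "0 0 0 0 0 0.4 24" --pt "0 0 0 0 0 0.5 24" --pt "0 0 0 0 0 0.6 24" --pt "0 0 0 0 0 0.7 24" --pt "0 0 0 0 0 0.8 24"

```text
clock: 10.85
tcp_pos: [0.5794, 0.1521, 0.1442]
orientation: [-1.978, -2.44, 0.005]
contact_force: [-2.8, -4.8, 1.8]
grip_width: 0.0292
gripper_force: 59.8
```

```bash
python3 st.py
```

```text
t 10.85 tcp [0.5794 0.1521 0.1442] az y 11.9 tilt [-0.002  -0.0024] q [-0.33  0.45 -0.04  1.82  0.03  0.88 -0.18] F [-2.81 -4.79  1.85] M [-0.907  0.689  0.19 ] w 0.0292 59.8
```

Emit:
step_arm --pt "-0.4 -0.6 0 0 0 0.1 24" --pt "-0.8 -1.2 0 0 0 0.2 24" --pt "-1.2 -1.8 0 0 0 0.3 24" --pt "-1.2 -1.8 0 0 0 0.4 24" --pt "-1.2 -1.8 0 0 0 0.5 24"

```text
clock: 11.35
tcp_pos: [0.5787, 0.1521, 0.1442]
orientation: [2.519, 1.876, -0.0]
contact_force: [-0.8, -0.7, -0.2]
grip_width: 0.0292
gripper_force: 59.5
```

```bash
python3 st.py
```

```text
t 11.35 tcp [0.5787 0.1521 0.1442] az y -16.7 tilt [ 0.     -0.0004] q [-0.41  0.45  0.07  1.83 -0.04  0.87 -0.62] F [-0.82 -0.66 -0.22] M [-0.157  0.048  0.196] w 0.0292 59.5
```

Emit:
step_arm --pt "0 0 0 0 0 0.1 24" --pt "0 0 0 0 0 0.2 24" --pt "0 0 0 0 0 0.3 24" --pt "0 0 0 0 0 0.4 24"

```text
clock: 11.75
tcp_pos: [0.5782, 0.1523, 0.1442]
orientation: [-2.842, -1.339, 0.002]
contact_force: [-2.4, -0.9, 0.1]
grip_width: 0.0288
gripper_force: 59.6
```

```bash
python3 st.py
```

```text
t 11.75 tcp [0.5782 0.1523 0.1442] az y -39.6 tilt [-0.001  -0.0003] q [-0.49  0.45  0.16  1.83 -0.09  0.87 -0.97] F [-2.45 -0.95  0.07] M [-0.136  0.371  0.112] w 0.0288 59.6
```

Emit:
step_arm --pt "0 0 0 0 0 0.1 24" --pt "0 0 0 0 0 0.2 24" --pt "0 0 0 0 0 0.3 24"

```text
clock: 12.05
tcp_pos: [0.5779, 0.1526, 0.1442]
orientation: [-3.01, -0.899, 0.002]
contact_force: [-3.5, 0.4, 0.7]
grip_width: 0.0292
gripper_force: 59.7
```

```bash
python3 st.py
```

```text
t 12.05 tcp [0.5779 0.1526 0.1442] az y -56.7 tilt [-0.0015  0.    ] q [-0.54  0.45  0.23  1.84 -0.13  0.87 -1.23] F [-3.51  0.39  0.66] M [-0.014  0.515  0.202] w 0.0292 59.7
```

Emit:
step_arm --pt "-0.2 -0.5 0 0 0 0.1 24" --pt "-0.4 -1 0 0 0 0.2 24" --pt "-0.4 -1.1 0 0 0 0.3 24"

```text
clock: 12.35
tcp_pos: [0.5777, 0.1531, 0.1442]
orientation: [3.111, 0.439, 0.0]
contact_force: [-0.3, -0.0, -0.8]
grip_width: 0.0289
gripper_force: 59.4
```

```bash
python3 st.py
```

```text
t 12.35 tcp [0.5777 0.1531 0.1442] az y -73.9 tilt [ 0.0001 -0.0001] q [-0.6   0.46  0.31  1.84 -0.18  0.87 -1.5 ] F [-0.29 -0.03 -0.83] M [-0.091  0.03   0.155] w 0.0289 59.4
```

Emit:
step_arm --pt "0 0 0 0 0 0.1 24" --pt "0 0 0 0 0 0.2 24" --pt "0 0 0 0 0 0.3 24"

```text
clock: 12.65
tcp_pos: [0.5776, 0.1535, 0.1442]
orientation: [-3.141, 0.03, 0.0]
contact_force: [0.3, -0.2, -1.5]
grip_width: 0.0292
gripper_force: 59.4
```

```bash
python3 st.py
```

```text
t 12.65 tcp [0.5776 0.1535 0.1442] az y -91.1 tilt [-0.0001  0.0003] q [-0.65  0.47  0.38  1.85 -0.22  0.87 -1.76] F [ 0.33 -0.22 -1.47] M [ 0.067 -0.013  0.147] w 0.0292 59.4
```

Emit:
step_arm --pt "0 0 0 0 0 0.1 24" --pt "0 0 0 0 0 0.2 24" --pt "0 0 0 0 0 0.3 24"

```text
clock: 12.95
tcp_pos: [0.5777, 0.1538, 0.1442]
orientation: [-3.101, 0.499, 0.0]
contact_force: [-0.8, 1.2, -1.9]
grip_width: 0.0288
gripper_force: 59.4
```

```bash
python3 st.py
cat > pl.py <<'E'
from h import *
def zz(f):
    c=cloud(f);im=f['image'].astype(int);a=np.radians(75.1);n=np.array([np.sin(a),-np.cos(a)]);e=np.array([np.cos(a),np.sin(a)])
    d=c[...,:2]-[.5785,.1544];s=d@n;t=d@e
    m=(f['depth']>0)&(abs(t)<.07)&(s>-.045)&(s<-.02)&(c[...,2]>.03)&(c[...,2]<.125)&(im.min(-1)>140)
    z=c[m][:,2];return m.sum(),np.percentile(z,[5,50,95]).round(4) if m.any() else None
print(zz(dict(np.load('scene0.npz'))),zz(grab('scene')))
E
python3 pl.py
```

```text
t 12.95 tcp [0.5777 0.1538 0.1442] az y -108.3 tilt [0.0001 0.0007] q [-0.71  0.48  0.45  1.85 -0.27  0.87 -2.01] F [-0.79  1.18 -1.89] M [ 0.187 -0.002  0.162] w 0.0288 59.4
(np.int64(147), array([0.0868, 0.0905, 0.0929])) (np.int64(71), array([0.0611, 0.0657, 0.0684]))
```

The platen has come down 25 mm and the last joint is nearing its limit. I'll let go, lift clear, turn back half a turn and grip again.

Emit:
step_arm --pt "0 0 0 0 0 0 32" --pt "0 0 0 0 0 0 45" --pt "0 0 0 0 0 0 55" --pt "0 0 -3 0 0 0 55" --pt "1 0 -15 0 0 0 55" --pt "1 0 -30 0 0 0 55" --pt "1 0 -42 0 0 0 55" --pt "1 0 -42 0 0 -0.15 55"

```text
clock: 13.8
tcp_pos: [0.5803, 0.1531, 0.1893]
orientation: [-3.129, 0.258, -0.007]
contact_force: [0.3, 0.8, -0.8]
grip_width: 0.0551
gripper_force: 0.0
```

```bash
python3 st.py
```

```text
t 13.8 tcp [0.5803 0.1531 0.1893] az y -99.4 tilt [0.0043 0.0014] q [-0.7   0.42  0.44  1.81 -0.21  0.96 -1.9 ] F [ 0.33  0.79 -0.79] M [0.024 0.058 0.002] w 0.0551 0.0
```

Emit:
step_arm --pt "0 0 0 0 0 -0.15 55" --pt "0 0 0 0 0 -0.3 55" --pt "0 0 0 0 0 -0.45 55" --pt "0 0 0 0 0 -0.6 55" --pt "0 0 0 0 0 -0.75 55" --pt "0 0 0 0 0 -0.9 55" --pt "0 0 0 0 0 -1.05 55" --pt "0 0 0 0 0 -1.2 55"

```text
clock: 14.6
tcp_pos: [0.5792, 0.1527, 0.1876]
orientation: [2.726, 1.56, 0.002]
contact_force: [0.1, -0.6, 0.3]
grip_width: 0.0548
gripper_force: 0.0
```

Emit:
step_arm --pt "0 0 0 0 0 -0.15 55" --pt "0 0 0 0 0 -0.3 55" --pt "0 0 0 0 0 -0.45 55" --pt "0 0 0 0 0 -0.6 55" --pt "0 0 0 0 0 -0.75 55" --pt "0 0 0 0 0 -0.9 55" --pt "0 0 0 0 0 -1.05 55" --pt "0 0 0 0 0 -1.2 55"

```text
clock: 15.4
tcp_pos: [0.5793, 0.1524, 0.1876]
orientation: [1.369, 2.826, 0.001]
contact_force: [-0.1, 0.1, -0.2]
grip_width: 0.0549
gripper_force: 0.0
```

Emit:
step_arm --pt "0 0 0 0 0 -0.15 55" --pt "0 0 0 0 0 -0.3 55" --pt "0 0 0 0 0 -0.45 55" --pt "0 0 0 0 0 -0.59 55" --pt "0 0 0 0 0 -0.59 55" --pt "0 0 0 0 0 -0.59 55"

```text
clock: 16.0
tcp_pos: [0.5791, 0.1525, 0.187]
orientation: [0.503, 3.1, 0.0]
contact_force: [-0.2, -0.6, -0.2]
grip_width: 0.0549
gripper_force: 0.0
```

```bash
python3 st.py
python3 - <<'E'
from h import *
f=grab('scene');u,v=proj(f,[.578,.1545,.15]).astype(int);a=f['image'][v-40:v+35,u-50:u+50]
cv2.imwrite('pics/g4.png',cv2.resize(a,(800,600),interpolation=cv2.INTER_CUBIC)[:,:,::-1])
E
```

```text
t 16.0 tcp [0.5791 0.1525 0.187 ] az y 71.6 tilt [0.0012 0.    ] q [-0.2   0.41 -0.21  1.78  0.1   0.97  0.8 ] F [-0.16 -0.6  -0.18] M [-0.014  0.037 -0.   ] w 0.0549 0.0
```

View pics/g4.png

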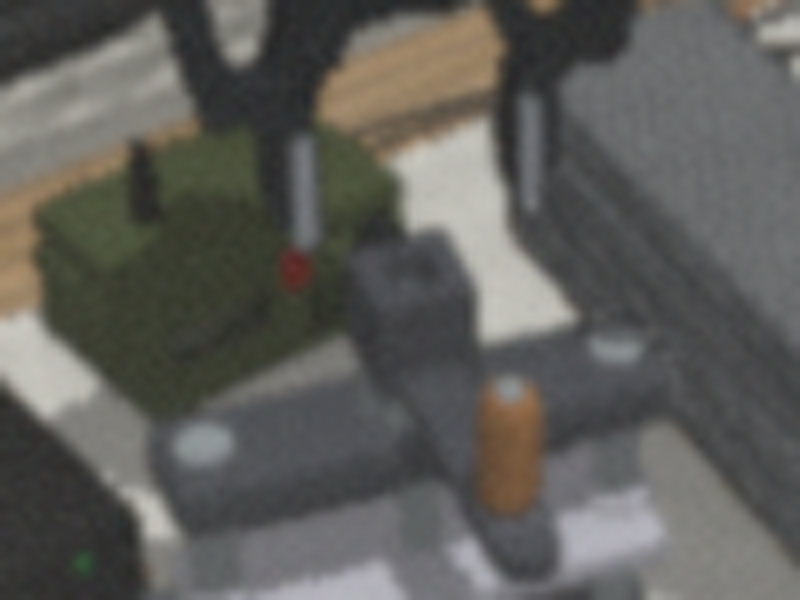

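The crop shows the crank seated with its hub top at about (415,265), its arm toward the front, and the open fingers above straddling the hub.

Emit:
step_arm --pt "0.7 0.8 15 0 0 0 55" --pt "0.7 0.8 30 0 0 0 55" --pt "0.7 0.8 38 0 0 0 55" --pt "0.7 0.8 42 0 0 0 55" --pt "0.7 0.8 42 0 0 0 40" --pt "0.7 0.8 42 0 0 0 24" --pt "0.7 0.8 42 0 0 0 24" --pt "0.7 0.8 42 0 0 0 24"

```text
clock: 16.85
tcp_pos: [0.5784, 0.1537, 0.1444]
orientation: [0.497, 3.102, 0.0]
contact_force: [0.4, -0.2, -2.4]
grip_width: 0.0298
gripper_force: 58.1
```

```bash
python3 st.py
```

```text
t 16.85 tcp [0.5784 0.1537 0.1444] az y 71.8 tilt [0.0003 0.0001] q [-0.21  0.46 -0.2   1.81  0.12  0.88  0.79] F [ 0.43 -0.19 -2.38] M [-0.016 -0.001  0.054] w 0.0298 58.1
```

Emit:
step_arm --pt "0 0 0 0 0 0.1 24" --pt "0 0 0 0 0 0.2 24" --pt "0 0 0 0 0 0.3 24" --pt "0 0 0 0 0 0.4 24" --pt "0 0 0 0 0 0.5 24"

```text
clock: 17.35
tcp_pos: [0.5785, 0.1539, 0.1444]
orientation: [1.254, 2.88, 0.001]
contact_force: [0.5, -0.5, -3.8]
grip_width: 0.0294
gripper_force: 60.4
```

```bash
python3 st.py
```

```text
t 17.35 tcp [0.5785 0.1539 0.1444] az y 42.9 tilt [0.0007 0.0003] q [-0.29  0.45 -0.09  1.82  0.05  0.87  0.34] F [ 0.55 -0.53 -3.76] M [ 0.074 -0.114  0.282] w 0.0294 60.4
```

Emit:
step_arm --pt "0 0 0 0 0 0.1 24" --pt "0 0 0 0 0 0.2 24" --pt "0 0 0 0 0 0.3 24"

```text
clock: 17.65
tcp_pos: [0.5787, 0.154, 0.1444]
orientation: [1.669, 2.661, 0.001]
contact_force: [2.1, 0.6, -3.6]
grip_width: 0.0293
gripper_force: 61.7
```

```bash
python3 st.py;python3 pl.py
```

```text
t 17.65 tcp [0.5787 0.154  0.1444] az y 25.8 tilt [0.0011 0.0003] q [-0.35  0.45 -0.02  1.82  0.01  0.87  0.07] F [ 2.15  0.61 -3.63] M [ 0.131 -0.266  0.443] w 0.0293 61.7
(np.int64(147), array([0.0868, 0.0905, 0.0929])) (np.int64(117), array([0.0574, 0.0617, 0.064 ]))
```

Emit:
step_arm --pt "0 0 0 0 0 0 24" --pt "0 0 0 0 0 0 24" --pt "0 0 0 0 0 0 24"

```text
clock: 18.0
tcp_pos: [0.5786, 0.154, 0.1444]
orientation: [1.663, 2.665, 0.001]
contact_force: [1.5, 1.5, -3.1]
grip_width: 0.0297
gripper_force: 60.3
```

```bash
python3 st.py
```

```text
t 18.0 tcp [0.5786 0.154  0.1444] az y 26.1 tilt [0.0008 0.0006] q [-0.35  0.45 -0.02  1.82  0.01  0.87  0.08] F [ 1.53  1.46 -3.13] M [ 0.362 -0.402  0.28 ] w 0.0297 60.3
```

Emit:
step_arm --pt "0 0 0 0 0 0.04 24" --pt "0 0 0 0 0 0.08 24"

```text
clock: 18.2
tcp_pos: [0.5787, 0.154, 0.1444]
orientation: [1.771, 2.595, 0.002]
contact_force: [3.0, 1.4, -2.2]
grip_width: 0.0291
gripper_force: 62.1
```

```bash
python3 st.py
```

```text
t 18.2 tcp [0.5787 0.154  0.1444] az y 21.4 tilt [0.0009 0.0006] q [-0.36  0.45 -0.    1.82  0.    0.87  0.01] F [ 2.97  1.37 -2.18] M [ 0.328 -0.457  0.474] w 0.0291 62.1
```

Emit:
step_arm --pt "0 0 0 0 0 0 24" --pt "0 0 0 0 0 0 24" --pt "0 0 0 0 0 0 42" --pt "0 0 0 0 0 0 42" --pt "0 0 0 0 0 0 42" --pt "0 0 0 0 0 0 24" --pt "0 0 0 0 0 0 24" --pt "0 0 0 0 0 0 24"

```text
clock: 19.0
tcp_pos: [0.5784, 0.1532, 0.1447]
orientation: [1.771, 2.594, -0.0]
contact_force: [-0.3, -2.0, 5.5]
grip_width: 0.0371
gripper_force: 59.5
```

```bash
python3 st.py
```

```text
t 19.0 tcp [0.5784 0.1532 0.1447] az y 21.3 tilt [ 0.0002 -0.0003] q [-0.36  0.45 -0.    1.82  0.    0.87  0.01] F [-0.34 -2.01  5.54] M [-0.305  0.417  0.095] w 0.0371 59.5
```

```bash
cat > kn.py <<'E'
from h import *
f=grab('scene');c=cloud(f);g=cv2.cvtColor(f['image'],cv2.COLOR_RGB2HSV)
o=(f['depth']>0)&(g[...,1]>100)&(g[...,0]<20)&(c[...,2]>.135)&(c[...,2]<.21)&(np.hypot(c[...,0]-.5755,c[...,1]-.154)<.11)
q=c[o];print(len(q),q.mean(0),q.max(0)[2]);d=q.mean(0)[:2]-[.5755,.154];print('r',np.hypot(*d),'az',np.degrees(np.arctan2(d[1],d[0])))
u,v=proj(f,[.578,.1545,.15]).astype(int);a=f['image'][v-40:v+50,u-60:u+60]
cv2.imwrite('pics/g5.png',cv2.resize(a,(800,600),interpolation=cv2.INTER_CUBIC)[:,:,::-1])
E
python3 kn.py; python3 pl.py; python3 st.py
```

```text
77 [0.51801777 0.21083835 0.16711974] 0.18194985723367213
r 0.08083814053274209 az 135.3227037470847
(np.int64(147), array([0.0868, 0.0905, 0.0929])) (np.int64(114), array([0.0579, 0.062 , 0.0649]))
t 19.1 tcp [0.5783 0.1532 0.1447] az y 21.4 tilt [ 0.0001 -0.0004] q [-0.36  0.45 -0.    1.82  0.    0.87  0.01] F [-1.64 -0.91  5.16] M [-0.32   0.431  0.03 ] w 0.0369 59.5
```

View pics/g5.png

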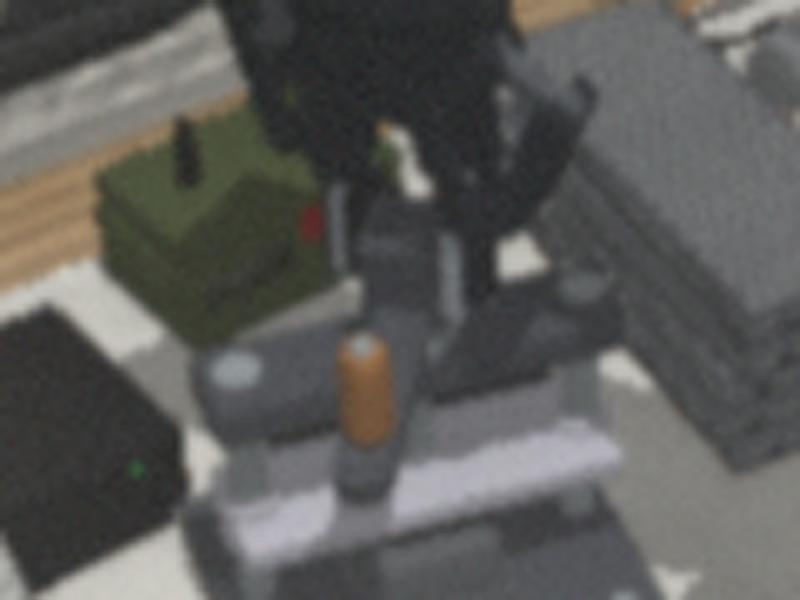

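The crop shows the crank sprung back about 18° anticlockwise when released, as the load eased, so the fingers sit skew on the hub. I'll open, follow it, and grip again.

Emit:
step_arm --pt "0 0 0 0 0 0 45" --pt "0 0 0 0 0 0 52" --pt "0 0 0 0 0 -0.1 52" --pt "0 0 0 0 0 -0.2 52" --pt "0 0 0 0 0 -0.33 52" --pt "0 0 0 0 0 -0.33 52"

```text
clock: 19.7
tcp_pos: [0.5781, 0.1537, 0.1439]
orientation: [-1.319, -2.851, -0.0]
contact_force: [-0.9, 0.3, 1.1]
grip_width: 0.052
gripper_force: 0.0
```

```bash
python3 kn.py; python3 pl.py; python3 st.py
```

```text
75 [0.51639362 0.20918998 0.16654342] 0.18179741005315012
r 0.08086716507939165 az 136.96248976558783
(np.int64(147), array([0.0868, 0.0905, 0.0929])) (np.int64(119), array([0.0582, 0.0616, 0.0645]))
t 19.8 tcp [0.5782 0.1537 0.144 ] az y 40.1 tilt [-0.0004  0.0001] q [-0.3   0.45 -0.08  1.82  0.04  0.87  0.3 ] F [ 0.12  0.01 -0.1 ] M [-0.025  0.032 -0.06 ] w 0.0518 0.0
```

Emit:
step_arm --pt "0 0 -0.5 0 0 -0.09 52" --pt "0 0 -0.5 0 0 -0.09 52" --pt "0 0 -0.5 0 0 -0.09 40" --pt "0 0 -0.5 0 0 -0.09 24" --pt "0 0 -0.5 0 0 -0.09 24" --pt "0 0 -0.5 0 0 -0.09 24" --grip_force 40

```text
clock: 20.4
tcp_pos: [0.5783, 0.1537, 0.1448]
orientation: [1.192, 2.906, -0.0]
contact_force: [0.0, 0.5, 1.8]
grip_width: 0.0295
gripper_force: 41.0
```

```bash
python3 st.py
```

```text
t 20.4 tcp [0.5783 0.1537 0.1448] az y 45.4 tilt [-0.     -0.0001] q [-0.29  0.45 -0.1   1.82  0.06  0.88  0.38] F [0.02 0.52 1.8 ] M [-0.065  0.163  0.03 ] w 0.0295 41.0
```

Emit:
step_arm --pt "0 0 0 0 0 0.08 24" --pt "0 0 0 0 0 0.16 24"

```text
clock: 20.6
tcp_pos: [0.5785, 0.1539, 0.1448]
orientation: [1.424, 2.8, 0.001]
contact_force: [0.8, 0.1, 0.7]
grip_width: 0.0294
gripper_force: 42.8
```

```bash
python3 st.py
```

```text
t 20.6 tcp [0.5785 0.1539 0.1448] az y 36.1 tilt [0.0006 0.0005] q [-0.32  0.45 -0.06  1.82  0.04  0.87  0.23] F [0.85 0.11 0.69] M [0.133 0.094 0.284] w 0.0294 42.8
```

Emit:
step_arm --pt "0 0 0 0 0 0.07 24" --pt "0 0 0 0 0 0.14 24" --pt "0 0 0 0 0 0.2 24" --grip_force 60

```text
clock: 20.9
tcp_pos: [0.5786, 0.154, 0.1449]
orientation: [1.695, 2.645, 0.001]
contact_force: [0.7, 0.3, 1.0]
grip_width: 0.0293
gripper_force: 60.8
```

```bash
python3 st.py
```

```text
t 20.9 tcp [0.5786 0.154  0.1449] az y 24.7 tilt [0.0008 0.0002] q [-0.35  0.45 -0.02  1.82  0.01  0.87  0.06] F [0.7  0.27 0.95] M [ 0.208 -0.011  0.491] w 0.0293 60.8
```

Emit:
step_arm --pt "0 0 0 0 0 0 24" --pt "0 0 0 0 0 -0.03 24" --pt "0 0 0 0 0 -0.06 24" --pt "0 0 0 0 0 -0.09 24" --pt "0 0 0 0 0 -0.09 24"

```text
clock: 21.4
tcp_pos: [0.5786, 0.154, 0.1448]
orientation: [1.569, 2.721, 0.001]
contact_force: [2.1, 1.4, -1.0]
grip_width: 0.0291
gripper_force: 59.1
```

```bash
python3 st.py
```

```text
t 21.4 tcp [0.5786 0.154  0.1448] az y 30.1 tilt [0.0006 0.0007] q [-0.33  0.45 -0.04  1.82  0.02  0.87  0.14] F [ 2.09  1.43 -0.97] M [ 0.407 -0.356  0.063] w 0.0291 59.1
```

Emit:
step_arm --pt "0 0 0 0 0 -0.04 24" --pt "0 0 0 0 0 -0.08 24" --pt "0 0 0 0 0 -0.1 24" --pt "0 0 0 0 0 -0.1 24"

```text
clock: 21.8
tcp_pos: [0.5785, 0.1539, 0.1449]
orientation: [1.434, 2.795, 0.001]
contact_force: [1.1, 2.2, 0.7]
grip_width: 0.0291
gripper_force: 59.0
```

```bash
python3 st.py
```

```text
t 21.8 tcp [0.5785 0.1539 0.1449] az y 35.7 tilt [0.0005 0.0005] q [-0.32  0.45 -0.06  1.82  0.03  0.87  0.23] F [1.07 2.17 0.73] M [ 0.58  -0.293  0.005] w 0.0291 59.0
```

Torque is near zero, so the crank is in its slack. Lifting off.

Emit:
step_arm --pt "0 0 -2 0 0 0 24" --pt "0 0 -5 0 0 0 24" --pt "0 0 -9 0 0 0 24" --pt "0 0 -13 0 0 0 24" --pt "0 0 -18 0 0 0 24" --pt "0 0 -24 0 0 0 24" --pt "0 0 -34 0 0 0 24" --pt "0 0 -50 0 0 0 24"

```text
clock: 22.6
tcp_pos: [0.5774, 0.1527, 0.1948]
orientation: [-1.434, -2.794, 0.003]
contact_force: [0.6, 0.1, -0.5]
grip_width: 0.029
gripper_force: 61.4
```

```bash
python3 st.py
```

```text
t 22.6 tcp [0.5774 0.1527 0.1948] az y 35.7 tilt [-0.0022 -0.0014] q [-0.32  0.39 -0.06  1.78  0.03  0.98  0.23] F [ 0.58  0.06 -0.5 ] M [-0.045 -0.039  0.015] w 0.029 61.4
```

Emit:
step_arm --pt "20 0 0 0 0 0 24" --pt "60 -1 0 0 0 0 24" --pt "100 -1 0 0 0 0 24" --pt "140 -2 0 0 0 0 24" --pt "170 -2 20 0 0 0 24" --pt "182 -2 50 0 0 0 24" --pt "182 -2 90 0 0 0 24" --pt "182 -2 120 0 0 0 24"

```text
clock: 23.4
tcp_pos: [0.4698, 0.3001, 0.0738]
orientation: [1.432, 2.796, -0.002]
contact_force: [0.4, 0.4, -1.5]
grip_width: 0.0293
gripper_force: 61.4
```

Emit:
step_arm --pt "0 0 20 0 0 0 24" --pt "0 0 40 0 0 0 24" --pt "0 0 54 0 0 0 24" --pt "0 0 60 0 0 0 24" --pt "0 0 62 0 0 0 24" --pt "0 0 64 0 0 0 24" --pt "0 0 64 0 0 0 24"

```text
clock: 24.1
tcp_pos: [0.4714, 0.3004, 0.012]
orientation: [1.434, 2.794, 0.002]
contact_force: [-0.5, -1.9, 3.0]
grip_width: 0.0294
gripper_force: 59.5
```

```bash
python3 st.py
```

```text
t 24.1 tcp [0.4714 0.3004 0.012 ] az y 35.7 tilt [0.0016 0.0006] q [-0.6   0.59 -0.11  1.98  0.11  0.58 -0.15] F [-0.52 -1.87  2.96] M [-0.246  0.19   0.096] w 0.0294 59.5
```

```bash
python3 st.py
python3 - <<'E'
from h import *
f=grab('scene');c=cloud(f);d=f['depth']>0
a=np.radians(125.7);e=np.array([np.cos(a),np.sin(a)]);h=np.array([.469,.3004]);w=c[...,:2]-h
s=w@e;t=w@np.array([-e[1],e[0]])
for nm,lo,hi in(('knob',.062,.088),('arm end',.088,.096),('arm',.03,.06)):
    m=d&(s>lo)&(s<hi)&(abs(t)<.009)&(c[...,2]>.004);print(nm,m.sum(),np.percentile(c[m][:,2],[5,50,95]).round(4))
E
```

```text
t 24.1 tcp [0.4714 0.3004 0.012 ] az y 35.7 tilt [0.0016 0.0006] q [-0.6   0.59 -0.11  1.98  0.11  0.58 -0.15] F [-0.52 -1.87  2.96] M [-0.246  0.19   0.096] w 0.0294 59.5
knob 176 [0.0078 0.0294 0.0522]
arm end 30 [0.0043 0.0088 0.0105]
arm 1301 [0.0132 0.3038 0.3994]
```

The arm's knob end is already on the mat and the hub still a few mm up, with a slight pitch in the grip. I'll ease the grip, lower until the hub is down, then open.

Emit:
step_arm --pt "0 0 1.5 0 0 0 24" --pt "0 0 3 0 0 0 24" --pt "0 0 4.5 0 0 0 24" --pt "0 0 4.5 0 0 0 24" --grip_force 20

```text
clock: 24.55
tcp_pos: [0.4723, 0.3001, 0.0075]
orientation: [1.435, 2.793, 0.003]
contact_force: [1.8, -3.6, 5.6]
grip_width: 0.0291
gripper_force: 60.0
```

```bash
python3 st.py
```

```text
t 24.55 tcp [0.4723 0.3001 0.0075] az y 35.6 tilt [0.0028 0.0007] q [-0.6   0.6  -0.1   1.98  0.11  0.57 -0.16] F [ 1.78 -3.56  5.56] M [-0.299  0.02   0.13 ] w 0.0291 60.0
```

Emit:
step_arm --pt "0 0 1 0 0 0 24" --pt "0 0 1 0 0 0 30" --pt "0 0 1 0 0 0 36" --pt "0 0 1 0 0 0 50" --pt "0 0 1 0 0 0 60" --pt "0 0 1 0 0 0 60"

```text
clock: 25.15
tcp_pos: [0.4703, 0.3004, 0.0051]
orientation: [-1.433, -2.795, 0.0]
contact_force: [-0.7, 0.3, 0.3]
grip_width: 0.06
gripper_force: 0.0
```

Emit:
step_arm --pt "0 0 -10 0 0 0 60" --pt "0 0 -30 0 0 0 60" --pt "0 0 -70 0 0 0 60" --pt "0 0 -120 0 0 0 60" --pt "0 0 -170 0 0 0 60" --pt "0 0 -200 0 0 0 60" --pt "0 0 -200 0 0 0 60" --pt "0 0 -200 0 0 0 60"

```text
clock: 25.95
tcp_pos: [0.4707, 0.3004, 0.2064]
orientation: [1.433, 2.794, 0.003]
contact_force: [-0.1, 0.2, 0.2]
grip_width: 0.0598
gripper_force: 0.0
```

```bash
python3 st.py; python3 pl.py
python3 - <<'E'
from h import *
f=grab('scene');c=cloud(f);d=f['depth']>0;h=np.array([.467,.301])
m=d&(np.hypot(c[...,0]-h[0],c[...,1]-h[1])<.025)&(c[...,2]>.029)&(c[...,2]<.05);print('hubtop',m.sum(),c[m].mean(0),np.percentile(c[m][:,2],[5,50,95]))
m=d&(np.hypot(c[...,0]-.424,c[...,1]-.361)<.025)&(c[...,2]>.045)&(c[...,2]<.06);print('knob',m.sum(),c[m].mean(0))
cv2.imwrite('pics/end.png',cv2.resize(f['image'][130:330,60:340],(800,571))[:,:,::-1])
E
```

```text
t 25.95 tcp [0.4707 0.3004 0.2064] az y 35.7 tilt [0.0017 0.0011] q [-0.57  0.32 -0.14  1.86  0.05  0.97 -0.1 ] F [-0.08  0.18  0.24] M [-0.007  0.021 -0.03 ] w 0.0598 0.0
(np.int64(147), array([0.0868, 0.0905, 0.0929])) (np.int64(10), array([0.054 , 0.0626, 0.0661]))
hubtop 153 [0.47011778 0.30138419 0.03304385] [0.02981672 0.03336892 0.03513562]
knob 46 [0.42579229 0.36202929 0.04891425]
```

View pics/end.png

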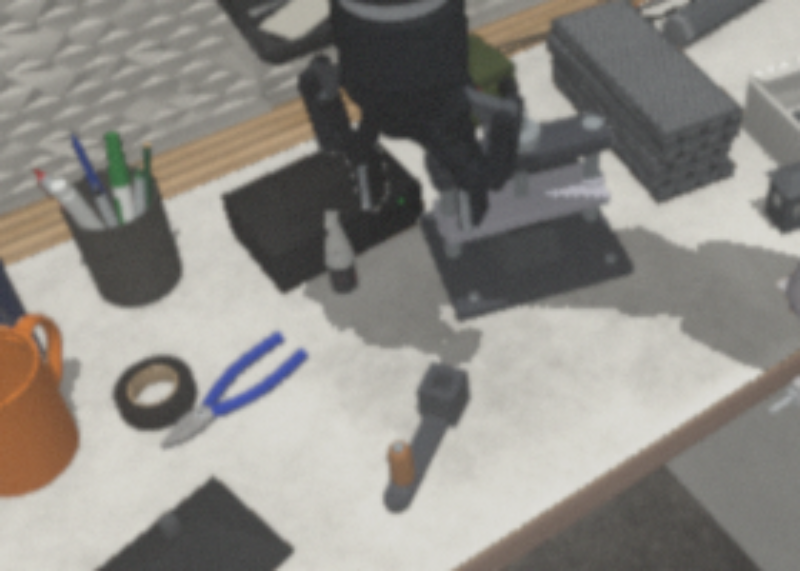

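The crank lies flat on the mat with its hub at about (443,390), clear of the press and the other things. Hub-top and knob-top heights read 33 and 49 mm, which fits lying flat. Nothing is touched, so I hand in.

```bash
python3 -c "
from bench import r
print(r.hand_in())"
```

```text
the job is handed in; nothing more can be done
None
```

The job is handed in, but the judge returned no verdict: the crank was seated, wound clockwise to about 6.5 N at the knob (snug), lifted off and laid flat on the mat about 18 cm from the press, though the pad load left on the case was not measured directly.

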